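Nest the sample cup and hold the stack gauge's sprung rod at its mark

TASK

Check a stack of sample cups on the gauge: nest the loose small steel cup upright and fully home inside the equal cup that stands on the gauge's seat, and let go of it. Then take the black grip of the gauge's sprung telescoping rod, pull the rod straight up to its length mark (the black ring on the rod has just come out of the tube, the pointer is level with the rim of the upper cup) and finish while still holding it there; leave the bigger cup and the other things alone.

Things in the scene. Friction and masses are not known exactly. Their poses are not given: they have to be found in the camera images.
- cup_loose_mid (a point): the loose steel cup, 82 mm high, open at the top; this point is on its axis half-way up, 41 mm above its underside; z points up towards its mouth. Foot 34 mm across, tapering out to 51 mm at 54 mm up, then a straight collar 60 mm across from 58 mm up to the rim at 82 mm; wall 2 mm; its inner floor lies 28 mm above its underside. 0.08 to 0.17 kg. It can be gripped from above across the outside of its collar
- cup_low_mid (a point): an equal steel cup that stands loose on the gauge's seat; this point is on its axis half-way up (41 mm above its underside). A cup nested in it stands with its foot on its inner floor, so 28 mm higher, its collar fully exposed above the rim; side play when home about 1 mm
- seat (a point): centre of the top of the gauge's raised round seat, 50 mm above the worktop, where the lower cup stands inside a 5 mm high locating ring. The gauge (fixed to the worktop, grey base plate 90 x 190 mm, 10 mm thick) turns with this frame: z is up, y points along the plate from the seat to the rod, whose upright axis is 95 mm away
- rod_grip (a point): centre of the black cylindrical grip (22 mm across, 32 mm high) on top of the gauge's telescoping rod; it moves with the rod, straight up, and stands 140 mm above the worktop when the rod is home. A thin pointer, 40 mm below this point, sticks out from the rod towards the cups and ends about 5 mm short of their rim
- pointer_rod (a joint): how far the rod is pulled up out of its tube, m: 0 home, 0.060 at the length mark, 0.085 at the stop. An inner spring pulls it back: 4 N at home, 10 N at the mark; it snaps home when let go
- tube_mouth (a point): centre of the upper end of the fixed outer tube (dark collar 26 mm across), 90 mm above the worktop, on the rod's axis. The length mark is a black ring 4 mm wide on the thin steel rod, hidden in the tube at home; at the mark the ring has just come out, its lower edge level with this mouth (within 6 mm is good enough)
- cup_big: a bigger steel cup of the same shape, 111 mm high, 81 mm across, not part of the job; origin at the centre of its underside
- flask: bystander: a small conical flask with foil cap, 58 mm across, 107 mm high; origin at the centre of its underside
- dish: bystander: a flat culture dish, 90 mm across, 16 mm high; origin at the centre of its underside
- marker: bystander: a marker pen lying on the worktop near the front edge, 138 mm long along its own y, 20 mm thick; origin at its underside
There are look-alikes about, which are no part of the job. What is shaped like the part that bears cup_low_mid but red is not meant.

How it is judged (in metres and radians):
On the way, in this order (a step that is already met when the one before it is completed fails the run):
1. the loose cup stands fully home in the lower cup and is let go (horizontal distance between cup_loose_mid and cup_low_mid below 0.004 m and z of cup_loose_mid in the frame of cup_low_mid between 0.025 and 0.031 m and contact force between the fingers and cup_loose below 0.1 N), for 0.2 s.
2. the rod is drawn out to its length mark (value of joint pointer_rod between 0.054 and 0.066 m), for 0.2 s.
At the end, for the whole second after the job is handed in: The rod is held by the fingers (contact over 2 N) at its length mark, drawn out 60 mm within 6 mm, and still; the loose cup stands at rest, untouched and upright (within 0.06 rad) in the lower cup, 28 mm above it within 3 mm and concentric within 4 mm; the lower cup stands in its seat (within 6 mm) (all of step 1 and all of step 2 and velocity of joint pointer_rod between -0.02 and 0.02 m/s and contact force between the fingers and pointer_rod above 2 N and angle between cup_loose_mid's own z axis and vertical below 0.06 rad and horizontal distance between cup_low_mid and seat below 0.006 m and height (world z) of cup_low_mid between 0.087 and 0.095 m and contact force between the arm and cup_loose below 0.1 N and linear speed of cup_loose below 0.02 m/s); the arm keeps its last pose, push and grip.
It fails at once if the bigger cup or another bystander is moved by more than 25 mm (distance of any of cup_big, flask, dish, marker from where it was at the start of the episode above 0.025 m).
It fails at once if a small cup is tipped over (angle between cup_loose_mid's own z axis and vertical above 0.7 rad or angle between cup_low_mid's own z axis and vertical above 0.5 rad).
It also fails if it takes over 45 s, if anything falls off the work surface, if the arm or the gripper's body presses on something with over 40 N, if the wrist force passes 120 N, or if a joint passes its speed limit or range.

ROBOT

A 6-joint arm with a two-finger parallel gripper is mounted at the origin on a cart in front of the work surface, level with it; the furniture and walls round the work are solid. World frame = base frame: x ahead of the robot, y to its left, z up, the work surface at z = 0. Lengths are in m, angles in degrees, forces in N, time in s.
With the tool pointing down it reaches from about 0.3 to 0.75 m from the base axis. Payload 8.5 kg.
Tool frame: the origin (TCP) lies midway between the tips of the shut fingers; the grasp point (between the pads) lies 19 mm behind it (env.hold_point_z is the distance from the TCP to the grasp point, in m); z points along the fingers, y is the line along which they close (so a half turn about z gives the same grasp; the last joint's range is limited). The gripper opens to 85 mm and grips with 20 to 120 N. Pads are 22 mm wide; open, the fingers measure 114 mm over their backs; the gripper's body (76 mm by 85 mm) begins 54 mm behind the grasp point. The pads swing forward as they close: fully open they stand 13 mm farther back than shut.
Start: joints at [-77.939, 21.807, 74.336, -0, 83.858, -12.336], TCP at [0.227, -0.501, 0.192] pointing down, gripper open.
Joint ranges: [-178.18, 178.18], [-50.72, 133.34], [12.68, 142.11], [-81.47, 261.47], [9.98, 163.14], [-165.26, 165.26]. Speed limits (degrees/s): [136.94, 136.94, 180, 180, 180, 180].

INTERFACE

Orientations are given as a 3x3 rotation matrix whose columns are the frame's x, y, z axes.
In Python, from rig import observe, get_image, camera_info, env gives the robot as it stands.
- The arm moves only by the tool drive_tool, never from a script. Its arguments are lists of equal length, an entry for each row: "offset": the shift along the tool's x, y, z in units of 40 mm (1.0 is 40 mm), a list of three; "turn": the turn, a rotation vector about the tool's x, y, z in units of 6 degrees (1.0 is 6 degrees), a list of three; "hand": the opening, from 0 (shut) to 1 (fully open). A call has exactly 10 rows; each row shifts and turns the commanded pose from where the row before left it, along the tool's axes as they then stand; what a row does not reach is not made up. A row lasts 1/8 s, in which the tool goes at most 62.5 mm and 10.7 degrees, less where a joint would pass 70% of its speed; a pose out of reach is approached as far as the arm can. A call is refused whole if a number of a shift passes 1 or a number of a turn 1, either way. A call with a gripper value outside its range is refused whole. The fingers move at their own pace and stop on an object; "newtons" is the grip in N (left out, the last holds). Time passes only in rows, so rows that do not move let the fingers close, or fill a call up. It gives the time, the measured TCP pose, the force, the opening and the grip force at its end, in the units of the state.
- observe(): the state, without advancing time (a new reading comes with each control period).
- get_image(name): name is "side" or "top"; returns the picture (384x512x3 uint8, blue, green, red); there is no depth.
- camera_info(name): a dict with "fx", "fy", "cx", "cy" (pixels), "world_to_cam" (4x4, takes a point from world to camera coordinates). Camera axes: x right, y down, z forward; pixel columns grow to the right and rows downward; lengths in m; the calibration is good to about 2 mm. A picture is of the moment at which its call begins. camera_info takes no time and is no camera call.
- env.close_job(): hands the job in; it is judged then, once.
The state is a dict: "time_s": time; "q": joint angles; "qvel": joint speeds; "joint_efforts": joint torques, N m; "position": TCP position; "tool_rot": TCP orientation; "ft_force": force on the tool from outside, world axes, zero at the start; "wrist_torque": the same for the moment, N m; "grip_width": finger opening in m; "gripper_force": force on a finger pad.
Only numpy, scipy, OpenCV 4.12 (cv2) and the standard library are available. Lean on these libraries where they do the work, as an engineer would, in place of code of your own. Each camera call takes 0.05 s, during which the arm holds its last target. There are 200 camera calls.

## Working session

There is one attempt and no reset: what is moved stays moved. The work goes in short steps, Python scripts to look and compute and a tool call to move; the robot and the scene stay as the last step left them, time stands still between calls to the robot, and variables do not carry over. Pictures are saved under pics/ and viewed, at most 10 in all, crops included, and the job is handed in when it is done.

Besides the shell and the picture viewer there is one more tool, called after "Emit:" by a JSON object that holds its "op" and its "data". drive_tool: Moves the arm, as the interface text tells. Its arguments: {"type":"object","properties":{"offset":{"type":"array"},"turn":{"type":"array"},"hand":{"type":"array"},"newtons":{"type":"number"}},"required":["offset","turn","hand"]}

```bash
mkdir -p pics
python3 - <<'E'
from rig import observe,get_image,camera_info,env
import cv2,numpy as np
for n in("side","top"):
    im=get_image(n); cv2.imwrite(f"pics/{n}0.png",im)
    c=camera_info(n); W=np.array(c["world_to_cam"]); print(n,c["fx"],c["cx"],c["cy"],(-W[:3,:3].T@W[:3,3]).round(3),W[:3,:3].round(2).tolist())
o=observe(); print(o["time_s"],o["position"],np.round(o["tool_rot"],3),o["grip_width"],env.hold_point_z)
E
```

```text
side 495.518130422416 250.63501958491025 190.68195297160273 [-0.239  0.016  1.487] [[0.03, -1.0, 0.01], [-0.87, -0.03, -0.49], [0.49, 0.0, -0.87]]
top 427.73377351037556 260.7059487849488 186.8217859545734 [0.339 0.018 1.373] [[-0.0, -1.0, 0.0], [-0.99, 0.0, -0.15], [0.15, -0.01, -0.99]]
0.1 [ 0.22711773 -0.50057527  0.19158273] [[ 0.911  0.413 -0.   ]
 [ 0.413 -0.911  0.001]
 [ 0.    -0.001 -1.   ]] 0.08539375550642994 0.0187
```

View pics/side0.png

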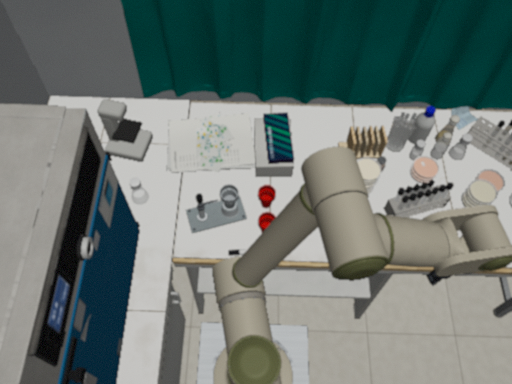

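View pics/top0.png

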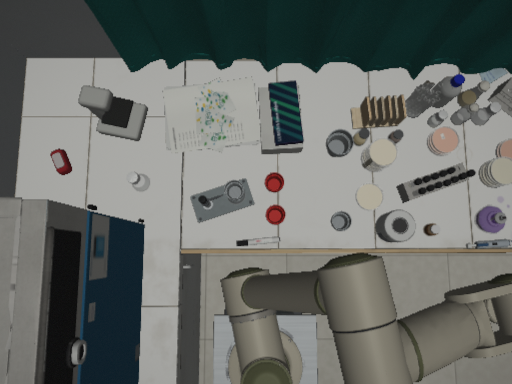

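The top view shows the gauge at (223,200), with its cup at (234,190) and black grip at (203,200). The steel cups are at (339,143), which looks larger, and (340,220), which looks smaller. The red cups at (274,183) and (275,214) are look-alikes. The dish is at (369,196) and the marker at (258,241). The small steel cup at (340,220) fits the loose cup, so I'll enlarge that area to confirm.

Run:
```python
import cv2
im=cv2.imread("pics/top0.png")[120:255,180:380]
cv2.imwrite("pics/crop.png",cv2.resize(im,None,fx=4,fy=4,interpolation=cv2.INTER_CUBIC))
```

```text
(no output)
```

View pics/crop.png

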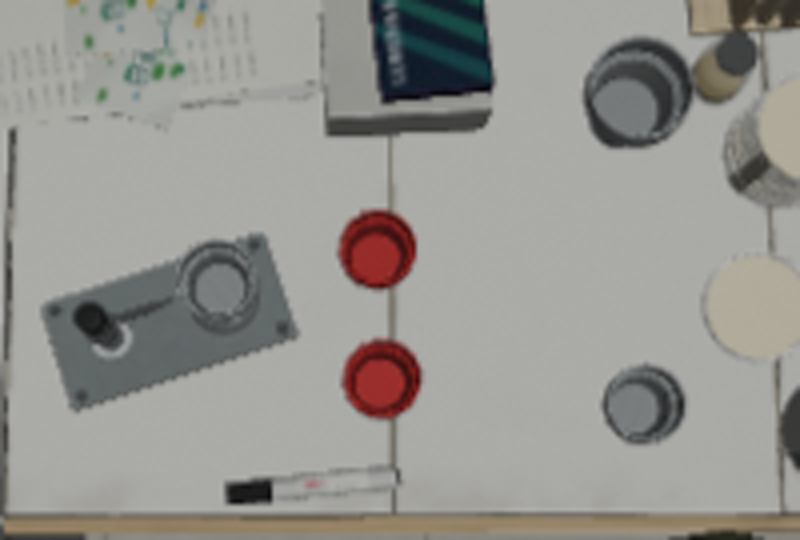

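The crop confirms it. The loose cup's rim is at about (341,221) and roughly 20 px across, which is 60 mm. The big cup at (339,143) is about 27 px, or 80 mm. The lower cup on the gauge is at (234,191) and the grip top at about (203,200). Next I'll measure them.

```bash
cat > h.py <<'E'
import cv2,numpy as np
from rig import observe,get_image,camera_info,env
def ray(n,u,v,z):
    c=camera_info(n);W=np.array(c["world_to_cam"]);R,t=W[:3,:3],W[:3,3]
    o=-R.T@t;d=R.T@np.array([(u-c["cx"])/c["fx"],(v-c["cy"])/c["fy"],1]);return o+d*(z-o[2])/d[2]
def proj(n,p):
    c=camera_info(n);W=np.array(c["world_to_cam"]);q=W[:3,:3]@np.array(p)+W[:3,3]
    return c["fx"]*q[0]/q[2]+c["cx"],c["fy"]*q[1]/q[2]+c["cy"]
def circle(n,im,u,v,r,z,k=8,diam=.060):
    x,y=int(u-r*2),int(v-r*2);s=cv2.resize(im[y:y+4*r,x:x+4*r],None,fx=k,fy=k,interpolation=cv2.INTER_CUBIC)
    g=cv2.cvtColor(s,cv2.COLOR_BGR2GRAY)
    c=camera_info(n);p=ray(n,u,v,z);dep=(np.array(c["world_to_cam"])@[*p,1])[2];e=diam/2*c["fx"]/dep*k
    h=cv2.HoughCircles(g,cv2.HOUGH_GRADIENT,1,20,param1=80,param2=12,minRadius=int(e*.9),maxRadius=int(e*1.1)+1)
    for q in h[0][:3]:
        a,b=(q[0]+.5)/k+x-.5,(q[1]+.5)/k+y-.5; print(n,"circ px",round(a,2),round(b,2),"r",round(q[2]/k,2),"exp",round(e/k,2),ray(n,a,b,z).round(4))
E
python3 - <<'E'
from h import *
im=cv2.imread("pics/top0.png")
circle("top",im,341,221,12,.082)
circle("top",im,234.5,191,12,.132)
circle("side",cv2.imread("pics/side0.png"),230,192,12,.132)
circle("top",im,339,143,16,.111,diam=.081)
h=cv2.cvtColor(im,cv2.COLOR_BGR2HSV); g=cv2.cvtColor(im,cv2.COLOR_BGR2GRAY)
m=((g<150)*255).astype(np.uint8);m0=np.zeros_like(m);m0[170:228,184:262]=m[170:228,184:262]
c=max(cv2.findContours(m0,0,1)[0],key=cv2.contourArea)
P=np.array([ray("top",*p[0],.01)[:2] for p in c],np.float32);r=cv2.minAreaRect(P);print("plate",r)
d=np.zeros_like(m);d[188:215,190:212]=((g<55)*255).astype(np.uint8)[188:215,190:212]
c=max(cv2.findContours(d,0,1)[0],key=cv2.contourArea);print("dark",cv2.contourArea(c),cv2.minEnclosingCircle(c),cv2.boundingRect(c),cv2.minAreaRect(c))
print("table gray",g[220,300],"plate",g[205,230])
(u,v)=(cv2.minEnclosingCircle(c)[0]);print("grip top",ray("top",u,v,.14))
c,s=np.array(r[0]),None
lo=np.array(r[0])
for z in(0,):
  print(observe()["time_s"])
E
```

```text
top circ px 340.38 221.0 r 10.2 exp 9.93 [ 0.4336 -0.2292  0.082 ]Traceback (most recent call last):
  File "<stdin>", line 4, in <module>
  File "h.py", line 14, in circle
    for q in h[0][:3]:
             ~^^^
TypeError: 'NoneType' object is not subscriptable
```

```bash
sed -i 's/param1=80,param2=12/param1=40,param2=8/' h.py
python3 - <<'E'
from h import *
im=cv2.imread("pics/top0.png")
def C(*a,**k):
    try: circle(*a,**k)
    except TypeError: print("none")
C("top",im,341,221,12,.082)
C("top",im,234.5,191,12,.132)
C("side",cv2.imread("pics/side0.png"),230,192,12,.132)
C("top",im,339,143,16,.111,diam=.081)
g=cv2.cvtColor(im,cv2.COLOR_BGR2GRAY)
print("table gray",g[220,300],"plate",g[205,230])
m=((g<140)*255).astype(np.uint8);m0=np.zeros_like(m);m0[170:228,184:262]=m[170:228,184:262]
c=max(cv2.findContours(m0,0,1)[0],key=cv2.contourArea)
P=np.array([ray("top",*p[0],.01)[:2] for p in c],np.float32);r=cv2.minAreaRect(P);print("plate",r,cv2.boxPoints(r).tolist())
d=np.zeros_like(m);d[188:215,190:212]=((g<55)*255).astype(np.uint8)[188:215,190:212]
c=max(cv2.findContours(d,0,1)[0],key=cv2.contourArea);q=cv2.minAreaRect(c);print("dark",q,cv2.boundingRect(c))
print("grip mid",ray("top",*q[0],.14))
E
```

```text
top circ px 340.38 221.0 r 10.2 exp 9.93 [ 0.4336 -0.2292  0.082 ]
top circ px 342.5 219.62 r 10.92 exp 9.93 [ 0.4377 -0.2357  0.082 ]
top circ px 339.12 223.25 r 9.39 exp 9.93 [ 0.4268 -0.2252  0.082 ]
top circ px 233.75 189.62 r 9.74 exp 10.24 [0.5229 0.0904 0.132 ]
top circ px 234.88 192.0 r 10.58 exp 10.24 [0.5158 0.0871 0.132 ]
top circ px 236.38 189.38 r 10.48 exp 10.24 [0.5236 0.0827 0.132 ]
side circ px 228.5 194.5 r 9.59 exp 9.56 [0.516 0.089 0.132]
side circ px 228.75 197.38 r 9.73 exp 9.56 [0.5058 0.0877 0.132 ]
side circ px 228.62 191.75 r 8.74 exp 9.56 [0.5259 0.0891 0.132 ]
top circ px 338.88 142.62 r 13.56 exp 13.34 [ 0.6694 -0.2267  0.111 ]
top circ px 337.5 144.75 r 12.82 exp 13.34 [ 0.6628 -0.2223  0.111 ]
top circ px 334.5 144.25 r 13.28 exp 13.34 [ 0.6643 -0.2132  0.111 ]
table gray 170 plate 101
plate ((0.5114026069641113, 0.13690413534641266), (0.09661506861448288, 0.19163641333580017), 18.372966766357422) [[0.4353555142879486, 0.2126113921403885], [0.4957595765590668, 0.03074367716908455], [0.5874496698379517, 0.06119687855243683], [0.5270456075668335, 0.24306459724903107]]
dark ((203.75003051757812, 200.25003051757812), (11.31370735168457, 6.363961219787598), 45.0) (199, 196, 10, 10)
grip mid [0.49077932 0.1767767  0.14      ]
```

Loose cup measured at (0.434,-0.229), rim radius 10.2 px against 9.9 expected. The lower cup is at about (0.517,0.088) in both views. The plate axis from seat to rod is (-0.315,0.949), so I'll align tool x with it. First I lift and turn.

Emit:
{"op": "drive_tool", "data": {"offset": [[0,0,-1],[0,0,-1],[0,0,-1],[0,0,0],[0,0,0],[0,0,0],[0,0,0],[0,0,0],[0,0,0],[0,0,0]], "turn": [[0,0,-1],[0,0,-1],[0,0,-1],[0,0,-1],[0,0,-1],[0,0,-1],[0,0,-1],[0,0,-1],[0,0,-1],[0,0,-1]], "hand": [1,1,1,1,1,1,1,1,1,1]}}

```text
time_s: 1.35
position: [0.2271, -0.5008, 0.3117]
tool_rot: [[0.094, 0.996, -0.0], [0.996, -0.094, 0.001], [0.001, -0.0, -1.0]]
ft_force: [-1.2, -1.4, -0.2]
grip_width: 0.0854
gripper_force: 0.0
```

Emit:
{"op": "drive_tool", "data": {"offset": [[0,0,0],[0,0,0],[0,0,0],[0,0,0],[0.8,1,0],[0.8,1,0],[0.8,1,0],[0.8,1,0],[0.8,1,0],[0.8,1,0]], "turn": [[0,0,-1],[0,0,-1],[0,0,-1],[0,0,-1],[0,0,0],[0,0,0],[0,0,0],[0,0,0],[0,0,0],[0,0,0]], "hand": [1,1,1,1,1,1,1,1,1,1], "newtons": 40}}

```text
time_s: 2.6
position: [0.3949, -0.2413, 0.3119]
tool_rot: [[-0.315, 0.949, -0.0], [0.949, 0.315, 0.0], [0.001, -0.0, -1.0]]
ft_force: [0.9, -0.1, 0.7]
grip_width: 0.0857
gripper_force: 0.0
```

```bash
cat >> h.py <<'E'
def delta(p,yaw=None):
    o=observe();R=np.array(o["tool_rot"]);print("t",round(o["time_s"],2),"pos",np.round(o["position"],4),"x-yaw",round(np.degrees(np.arctan2(R[1,0],R[0,0])),2),"R22",round(R[2,2],4),"grip",round(o["grip_width"],4),o["gripper_force"],"F",np.round(o["ft_force"],2),"q",np.round(o["q"],1))
    print("units for",p,(R.T@(np.array(p)-o["position"])/.04).round(3))
E
python3 - <<'E'
from h import *
delta([.434,-.229,.051])
E
```

```text
t 2.6 pos [ 0.3949 -0.2413  0.3119] x-yaw 108.38 R22 -1.0 grip 0.0857 0.0 F [ 0.87 -0.13  0.69] q [-46.1   9.2  72.6   0.   98.3 -64.5]
units for [0.434, -0.229, 0.051] [-0.019  1.027  6.522]
```

Emit:
{"op": "drive_tool", "data": {"offset": [[0,0.53,0],[0,0.5,0],[0,0,0.8],[0,0,0.8],[0,0,0.8],[0,0,0.8],[0,0,0.6],[0,0,0],[0,0,0],[0,0,0]], "turn": [[0,0,0],[0,0,0],[0,0,0],[0,0,0],[0,0,0],[0,0,0],[0,0,0],[0,0,0],[0,0,0],[0,0,0]], "hand": [1,1,1,1,1,1,1,1,1,1]}}

```text
time_s: 3.85
position: [0.4339, -0.2304, 0.1611]
tool_rot: [[-0.315, 0.949, 0.001], [0.949, 0.315, -0.001], [-0.002, 0.001, -1.0]]
ft_force: [0.3, 0.1, -0.1]
grip_width: 0.0857
gripper_force: 0.0
```

Run:
```python
from h import *
delta([.434,-.229,.051])
a=get_image("side");b=get_image("top");cv2.imwrite("pics/side1.png",a);cv2.imwrite("pics/top1.png",b)
u=[proj(n,[.434,-.229,.082]) for n in("side","top")];print(u)
def crop(im,p,r=50,k=8):
    x,y=int(p[0])-r,max(0,int(p[1])-r);return cv2.resize(cv2.resize(im[y:y+2*r,x:x+2*r],(2*r,2*r)),None,fx=4,fy=4,interpolation=cv2.INTER_CUBIC)
cv2.imwrite("pics/c1.png",np.hstack([crop(a,u[0]),crop(b,u[1])]))
```

```text
t 3.85 pos [ 0.4339 -0.2304  0.1611] x-yaw 108.39 R22 -1.0 grip 0.0857 0.0 F [ 0.31  0.1  -0.06] q [-41.8  17.4  86.6   0.   75.9 -60.2]
units for [0.434, -0.229, 0.051] [0.036 0.012 2.753]
[(np.float64(329.00848100168844), np.float64(228.19839900948264)), (np.float64(340.30781991616414), np.float64(220.85587147949602))]
```

View pics/c1.png

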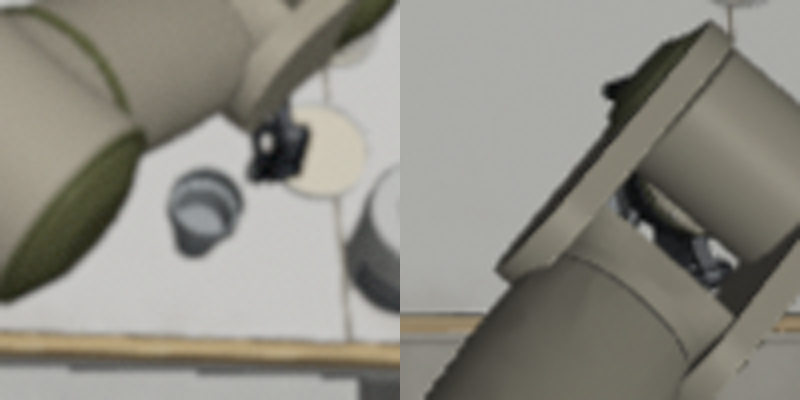

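The side crop shows the loose cup clear of the arm, with its rim centre near (330.5,228). The fingers are above it and to its right. I'll measure the rim here as the second view.

Run:
```python
from h import *
a=cv2.imread("pics/side1.png")
circle("side",a,330.5,228,12,.082)
g=cv2.cvtColor(a,cv2.COLOR_BGR2GRAY)[212:250,316:345]
m=((g<140)*255).astype(np.uint8);n,l,s,c=cv2.connectedComponentsWithStats(m);i=1+s[1:,4].argmax();x=s[i];print(x[0]+316,x[0]+x[2]-1+316,x[1]+212,x[1]+x[3]-1+212)
uc=x[0]+316+(x[2]-1)/2;print(uc,ray("side",uc,228,.082),"diam mm",np.linalg.norm(ray("side",uc-x[2]/2,228,.082)-ray("side",uc+x[2]/2,228,.082)))
```

```text
side circ px 329.75 229.25 r 9.31 exp 9.57 [ 0.4304 -0.2311  0.082 ]
side circ px 328.0 232.0 r 9.99 exp 9.57 [ 0.4208 -0.2252  0.082 ]
side circ px 332.38 216.62 r 9.73 exp 9.57 [ 0.475  -0.2418  0.082 ]
321 339 220 242
330.0 [ 0.43479284 -0.23214874  0.082     ] diam mm 0.05970756525873274
```

Both views agree on (0.433,-0.231), so the tool is already over the cup. I'll go down and grip it.

Emit:
{"op": "drive_tool", "data": {"offset": [[0,0,0.7],[0,0,0.7],[0,0,0.7],[0,0,0.65],[0,0,0],[0,0,0],[0,0,0],[0,0,0],[0,0,0],[0,0,0]], "turn": [[0,0,0],[0,0,0],[0,0,0],[0,0,0],[0,0,0],[0,0,0],[0,0,0],[0,0,0],[0,0,0],[0,0,0]], "hand": [1,1,1,1,1,0.8,0.6,0.5,0.5,0.5], "newtons": 40}}

```text
time_s: 5.2
position: [0.4334, -0.23, 0.0502]
tool_rot: [[-0.316, 0.949, 0.0], [0.949, 0.316, -0.0], [-0.0, 0.0, -1.0]]
ft_force: [-1.3, -0.7, -0.7]
grip_width: 0.0422
gripper_force: 0.0
```

The width is 42 mm with no force, so this isn't a 60 mm grasp. I'll look before moving.

Run:
```python
from h import *
delta([.434,-.229,.051])
a=get_image("side");cv2.imwrite("pics/side2.png",a)
cv2.imwrite("pics/c2.png",cv2.resize(a[165:275,260:400],None,fx=5,fy=5,interpolation=cv2.INTER_CUBIC))
```

```text
t 5.2 pos [ 0.4334 -0.23    0.0502] x-yaw 108.4 R22 -1.0 grip 0.0422 0.0 F [-1.26 -0.72 -0.74] q [-41.8  25.2  95.8  -0.   59.  -60.2]
units for [0.434, -0.229, 0.051] [ 0.019  0.021 -0.019]
```

View pics/c2.png

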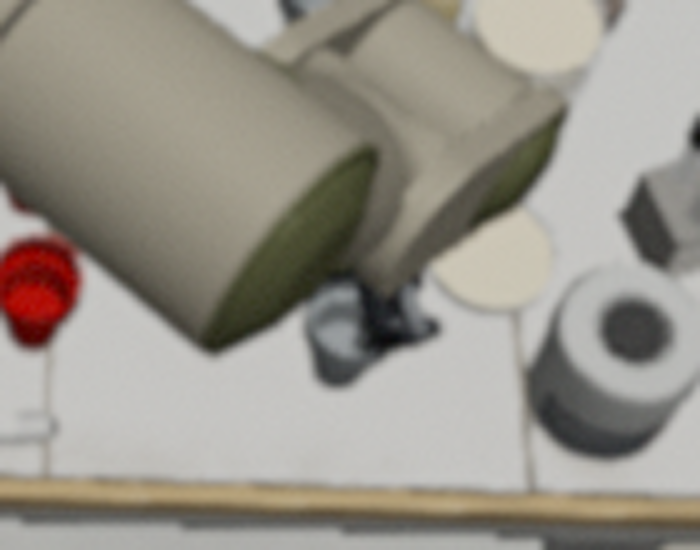

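The crop shows the cup at about (327,231), with the black fingers to its right near (340,229) instead of around it. I'll check that against the projected TCP.

Run:
```python
from h import *
o=observe();R=np.array(o["tool_rot"]);p=np.array(o["position"])
for n in("side",):
  for d in(0,-.02,-.06):
    for w in(-.025,0,.025): print(n,d,w,np.round(proj(n,p+R@[0,w,d]),1))
a=cv2.imread("pics/side2.png");g=a.max(2)
m=np.zeros(g.shape,np.uint8);m[215:240,325:352]=(g[215:240,325:352]<60)*255
n,l,s,c=cv2.connectedComponentsWithStats(m);print(s[1:],c[1:].round(1))
print(env.__dict__.keys() if hasattr(env,'__dict__') else '')
circle("side",a,327,230,12,.082)
```

```text
side 0 -0.025 [330.7 239.5]
side 0 0 [327.8 232.6]
side 0 0.025 [325.  225.8]
side -0.02 -0.025 [331.7 236.9]
side -0.02 0 [328.7 230. ]
side -0.02 0.025 [325.9 223.1]
side -0.06 -0.025 [333.7 231.5]
side -0.06 0 [330.7 224.5]
side -0.06 0.025 [327.8 217.5]
[[325 215  18  21 131]] [[333.4 225.6]]
dict_keys([])
side circ px 327.25 231.5 r 9.59 exp 9.59 [ 0.4224 -0.2229  0.082 ]
side circ px 330.0 231.38 r 10.0 exp 9.59 [ 0.4231 -0.2315  0.082 ]
side circ px 339.62 224.38 r 9.58 exp 9.59 [ 0.4484 -0.2632  0.082 ]
```

Run:
```python
from h import *
R0=np.array([[.911,.413,0],[.413,-.911,0],[0,0,-1]])
for nm,p,R in(("start",[.2271,-.5006,.1916],R0),("c1",[.4339,-.2304,.1611],np.array(observe()["tool_rot"]))):
  for d in(0,-.073,-.15): print(nm,d,[np.round(proj("side",p+R@[0,w,d]),0).tolist() for w in(-.05,0,.05)],"top",np.round(proj("top",p+R@[0,0,d]),0))
for n in("side","top"): print(n,"origin",np.round(proj(n,[0,0,0]),0),"edge?",np.round(proj(n,[.3,0,0]),0))
def dark(f,y0,y1,x0,x1):
    g=cv2.imread(f).max(2)[y0:y1,x0:x1];n,l,s,c=cv2.connectedComponentsWithStats(((g<60)*255).astype(np.uint8))
    for i in 1+np.argsort(-s[1:,4])[:3]: print(f,s[i]+[x0,y0,0,0,0],c[i].round(1)+[x0,y0])
dark("pics/side0.png",262,295,420,455);dark("pics/side1.png",195,225,335,365);dark("pics/side2.png",215,240,325,352)
```

```text
start 0 [[423.0, 289.0], [438.0, 283.0], [454.0, 276.0]] top [451. 294.]
start -0.073 [[432.0, 280.0], [448.0, 273.0], [464.0, 266.0]] top [464. 297.]
start -0.15 [[442.0, 270.0], [459.0, 262.0], [476.0, 255.0]] top [479. 300.]
c1 0 [[340.0, 231.0], [333.0, 217.0], [327.0, 203.0]] top [346. 219.]
c1 -0.073 [[344.0, 221.0], [337.0, 206.0], [331.0, 191.0]] top [352. 217.]
c1 -0.15 [[349.0, 208.0], [342.0, 192.0], [335.0, 177.0]] top [358. 214.]
side origin [252. 376.] edge? [254. 276.]
top origin [265. 365.] edge? [264. 265.]
pics/side0.png [427 269  22  15 129] [434.5 276.6]
pics/side1.png [342 207  14  16 118] [348.  216.1]
pics/side2.png [325 215  18  21 131] [333.4 225.6]
```

Run:
```python
from h import *
R=np.array(observe()["tool_rot"])
def ov(f,n,p,x0,y0,wd,op,w=48,h=36,k=8):
    im=cv2.resize(cv2.imread(f)[y0:y0+h,x0:x0+w],None,fx=k,fy=k,interpolation=cv2.INTER_CUBIC)
    for s,col in((-1,(0,0,255)),(0,(0,255,0)),(1,(255,0,0))):
        for d in(0,-.0187,-.073):
            u,v=proj(n,np.array(p)+R@[0,s*wd,d]);cv2.circle(im,(int((u+.5-x0)*k),int((v+.5-y0)*k)),3,col,-1)
    return im
A=[ov("pics/side1.png","side",[.4339,-.2304,.1611],315,200,.045,0),ov("pics/top1.png","top",[.4339,-.2304,.1611],332,202,.045,0),ov("pics/side2.png","side",[.4334,-.23,.0502],310,210,.023,0),ov("pics/side0.png","side",[.2271,-.5006,.1916],415,257,0,0)]
cv2.imwrite("pics/ov.png",np.vstack([np.hstack(A[:2]),np.hstack(A[2:])]))
```

```text
(no output)
```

View pics/ov.png

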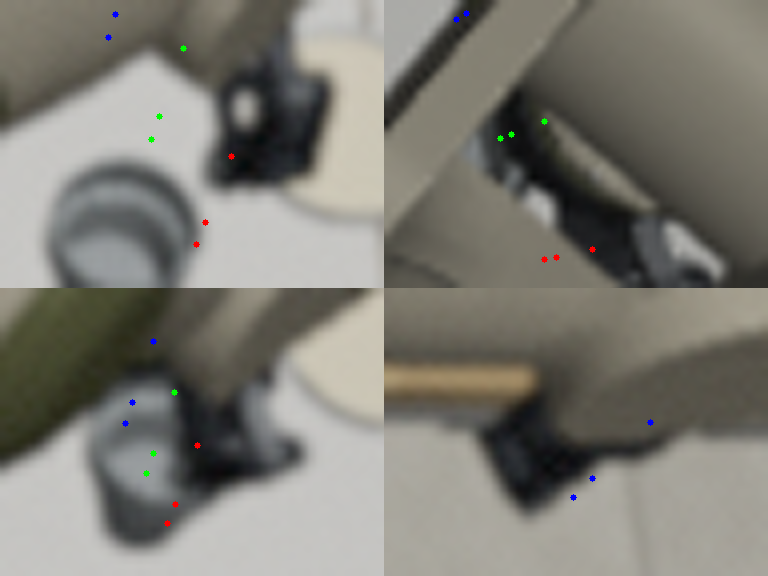

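The reported TCP and the picture disagree: the near finger stands about 2 cm from where its projection falls. I'll lift clear, shut the fingers so both tips meet at the TCP, and check the offset at that one known point.

Emit:
{"op": "drive_tool", "data": {"offset": [[0,0,-0.5],[0,0,-0.7],[0,0,-0.7],[0,0,-0.7],[0,0,0],[0,0,0],[0,0,0],[0,0,0],[0,0,0],[0,0,0]], "turn": [[0,0,0],[0,0,0],[0,0,0],[0,0,0],[0,0,0],[0,0,0],[0,0,0],[0,0,0],[0,0,0],[0,0,0]], "hand": [0.5,0.5,0.5,0.3,0,0,0,0,0,0]}}

```text
time_s: 6.5
position: [0.4334, -0.2299, 0.154]
tool_rot: [[-0.316, 0.949, -0.0], [0.949, 0.316, 0.0], [0.0, -0.0, -1.0]]
ft_force: [0.3, 0.2, 0.9]
grip_width: 0.0
gripper_force: 0.0
```

Run:
```python
from h import *
delta([.434,-.229,.051])
R=np.array(observe()["tool_rot"]);p=np.array(observe()["position"])
A=[]
for n,x0,y0 in(("side",312,195),("top",325,195)):
    im=get_image(n);cv2.imwrite(f"pics/{n}3.png",im);k=8
    im=cv2.resize(im[y0:y0+50,x0:x0+50],None,fx=k,fy=k,interpolation=cv2.INTER_CUBIC)
    for d in(0,-.0187,-.073):
        u,v=proj(n,p+R@[0,0,d]);cv2.circle(im,(int((u+.5-x0)*k),int((v+.5-y0)*k)),3,(0,255,0),-1)
    A.append(im)
cv2.imwrite("pics/ov3.png",np.hstack(A))
a=cv2.imread("pics/side3.png");circle("side",a,329,230,12,.082)
```

```text
t 6.5 pos [ 0.4334 -0.2299  0.154 ] x-yaw 108.39 R22 -1.0 grip 0.0 0.0 F [0.28 0.25 0.92] q [-41.8  17.8  87.2   0.   74.9 -60.2]
units for [0.434, -0.229, 0.051] [0.016 0.022 2.575]
side circ px 329.62 229.62 r 9.59 exp 9.59 [ 0.4291 -0.2307  0.082 ]
side circ px 328.75 232.12 r 9.84 exp 9.59 [ 0.4204 -0.2275  0.082 ]
side circ px 329.88 227.12 r 9.02 exp 9.59 [ 0.4378 -0.2319  0.082 ]
```

View pics/ov3.png

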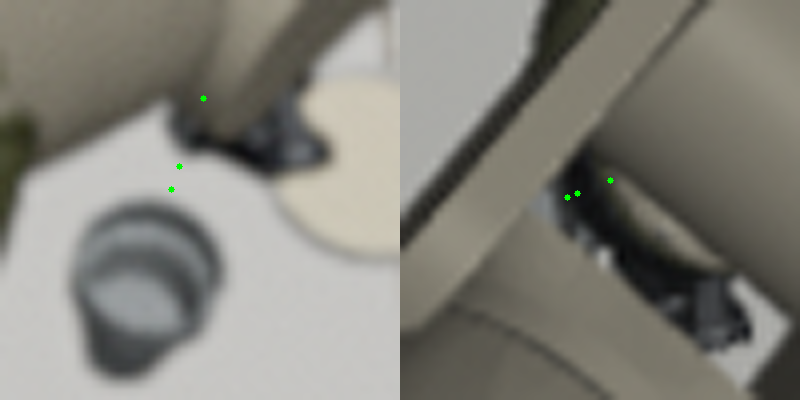

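With the fingers shut, the tips show at about (335,212). The reported TCP projects to (333.4,218.6) on bare table, and the offset runs along the vertical. So the tips stand about 35–40 mm higher than reported. That explains the miss: the fingers closed over the rim without touching the cup, which is still at (0.431,-0.231). I'll regrip with the reported z at 0.018.

Emit:
{"op": "drive_tool", "data": {"offset": [[0,0,0],[0,0,0],[0,0,0],[0,0,0.4],[0,0,0.5],[0,0,0.5],[0,0,0.5],[0,0,0.5],[0,0,0.5],[0,0,0.5]], "turn": [[0,0,0],[0,0,0],[0,0,0],[0,0,0],[0,0,0],[0,0,0],[0,0,0],[0,0,0],[0,0,0],[0,0,0]], "hand": [1,1,1,1,1,1,1,1,1,1]}}

```text
time_s: 7.85
position: [0.4335, -0.23, 0.0175]
tool_rot: [[-0.316, 0.949, 0.0], [0.949, 0.316, -0.0], [-0.0, 0.0, -1.0]]
ft_force: [-0.6, -0.5, 0.5]
grip_width: 0.0854
gripper_force: 0.0
```

Run:
```python
from h import *
delta([.433,-.231,.018])
o=observe();R=np.array(o["tool_rot"]);p=np.array(o["position"])
im=get_image("side");cv2.imwrite("pics/side4.png",im);x0,y0,k=300,205,10
im=cv2.resize(im[y0:y0+50,x0:x0+60],None,fx=k,fy=k,interpolation=cv2.INTER_CUBIC)
for h,c in((.0,(0,0,255)),(.025,(0,255,0)),(.037,(255,0,0)),(.05,(0,255,255))):
  for w in(-.0425,.0425):
    u,v=proj("side",p+R@[0,w,-.013-h]);cv2.circle(im,(int((u+.5-x0)*k),int((v+.5-y0)*k)),3,c,-1)
cv2.imwrite("pics/ov4.png",im)
```

```text
t 7.85 pos [ 0.4335 -0.23    0.0175] x-yaw 108.4 R22 -1.0 grip 0.0854 0.0 F [-0.65 -0.54  0.48] q [-41.8  28.1  97.9   0.   54.  -60.2]
units for [0.433, -0.231, 0.018] [-0.019 -0.02  -0.011]
```

View pics/ov4.png

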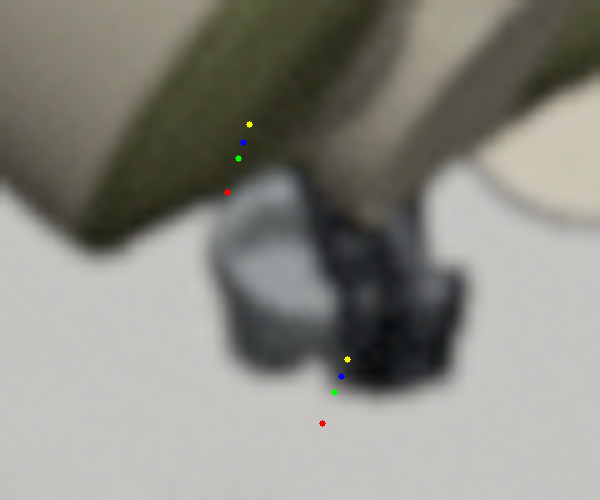

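The near finger tip appears at about (339,243), beside the collar, with an unexplained sideways residual of around 1 cm. I'll shift 6 mm towards +y and close gently. The width reading will show whether the pads have met the collar.

Emit:
{"op": "drive_tool", "data": {"offset": [[0.15,0,0],[0,0,0],[0,0,0],[0,0,0],[0,0,0],[0,0,0],[0,0,0],[0,0,0],[0,0,0],[0,0,0]], "turn": [[0,0,0],[0,0,0],[0,0,0],[0,0,0],[0,0,0],[0,0,0],[0,0,0],[0,0,0],[0,0,0],[0,0,0]], "hand": [1,0.9,0.8,0.75,0.7,0.65,0.6,0.55,0.55,0.55], "newtons": 25}}

```text
time_s: 9.15
position: [0.4318, -0.2245, 0.0186]
tool_rot: [[-0.316, 0.949, 0.001], [0.949, 0.316, -0.001], [-0.001, 0.001, -1.0]]
ft_force: [0.3, 1.0, 5.3]
grip_width: 0.0579
gripper_force: 26.1
```

Run:
```python
from h import *
delta([.433,-.231,.018])
im=get_image("side");cv2.imwrite("pics/side5.png",im);circle("side",im,329,230,12,.082)
```

```text
t 9.15 pos [ 0.4318 -0.2245  0.0186] x-yaw 108.4 R22 -1.0 grip 0.0579 26.11851119378116 F [0.32 1.03 5.29] q [-41.4  27.7  98.5   0.   53.7 -59.8]
units for [0.433, -0.231, 0.018] [-0.163 -0.023  0.015]
side circ px 330.25 232.12 r 9.86 exp 9.59 [ 0.4206 -0.2322  0.082 ]
side circ px 326.5 232.5 r 10.55 exp 9.59 [ 0.4189 -0.2204  0.082 ]
side circ px 335.0 231.88 r 9.18 exp 9.59 [ 0.4219 -0.2471  0.082 ]
```

Gripped at 58 mm and 26 N. I'll lift a little and check.

Emit:
{"op": "drive_tool", "data": {"offset": [[0,0,0],[0,0,0],[0,0,-0.25],[0,0,-0.5],[0,0,-0.5],[0,0,-0.5],[0,0,-0.25],[0,0,0],[0,0,0],[0,0,0]], "turn": [[0,0,0],[0,0,0],[0,0,0],[0,0,0],[0,0,0],[0,0,0],[0,0,0],[0,0,0],[0,0,0],[0,0,0]], "hand": [0.5,0.5,0.5,0.5,0.5,0.5,0.5,0.5,0.5,0.5], "newtons": 40}}

```text
time_s: 10.45
position: [0.4313, -0.224, 0.0975]
tool_rot: [[-0.316, 0.949, -0.001], [0.949, 0.316, 0.001], [0.001, -0.001, -1.0]]
ft_force: [0.1, -0.5, -1.2]
grip_width: 0.0576
gripper_force: 43.2
```

Run:
```python
from h import *
delta([.433,-.231,.018])
im=get_image("side");cv2.imwrite("pics/side6.png",im)
t=get_image("top");cv2.imwrite("pics/top6.png",t)
k=8;p=observe()["position"];A=[]
for n,i in(("side",im),("top",t)):
    u,v=map(int,proj(n,[p[0],p[1],.14]));A.append(cv2.resize(i[v-25:v+25,u-25:u+25],None,fx=k,fy=k,interpolation=cv2.INTER_CUBIC));print(u-25,v-25)
cv2.imwrite("pics/ov6.png",np.hstack(A))
```

```text
t 10.45 pos [ 0.4313 -0.224   0.0975] x-yaw 108.4 R22 -1.0 grip 0.0576 43.22663985967665 F [ 0.14 -0.5  -1.2 ] q [-41.4  21.1  92.9   0.   66.  -59.8]
units for [0.433, -0.231, 0.018] [-0.181 -0.012  1.988]
305 195
317 195
```

View pics/ov6.png

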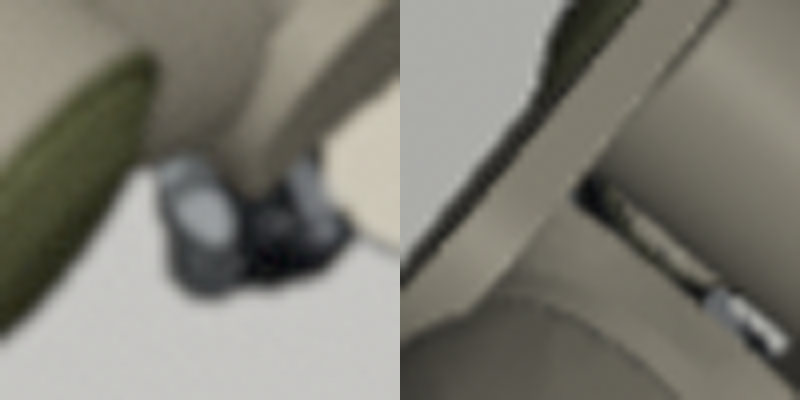

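The cup is lifted (about 1.2 N), upright and clear, with its foot at about (331,232). I'll compute its axis from the silhouette relative to the reported TCP, and measure the targets more closely.

Run:
```python
from h import *
g=cv2.cvtColor(cv2.imread("pics/side6.png"),cv2.COLOR_BGR2GRAY).astype(int)
k=4;G=cv2.resize(g[205:240,315:352].astype(np.uint8),None,fx=k,fy=k,interpolation=cv2.INTER_CUBIC)
for r in range(0,35): print(205+r,''.join('#' if x<75 else '+' if x<140 else '.' for x in g[205+r,315:352]))
P=observe()["position"];z0=.079
for axis in((P[0],P[1]),(.4295,-.2315),(.433,-.22)):
    print(axis,"foot left/right/bottom",[np.round(proj("side",[axis[0]+a,axis[1]+b,z0]),1).tolist() for a,b in((0,.017),(0,-.017),(-.017,0))],"collar left",[np.round(proj("side",[axis[0],axis[1]+.03,z0+h]),1).tolist() for h in(.058,.082)])
```

```text
205 +++#######++++++++++++++....+++++++++
206 ++########+++++++++++++++.+++++++++++
207 ##++#####++++++++++++++++++++++++++++
208 ##++#####++++++++++++++++++++++++++..
209 ++#######+++++++++++++++++++++++++...
210 +########++++++++++++++++++++++++....
211 +########+++++++#+++++++++++++++.....
212 ########+++++++#+++++++++++++++......
213 #########+##++###++++++++++++++......
214 ##########++++++##+++++++++++#+......
215 #######+++++++++###++++++++++++......
216 ######+++++++++++###++++++++++.......
217 #####++...+++++++####+++##++++.......
218 #####+....++++++++###++###++++.......
219 ####+.....+++++.++#########+++.......
220 ####+.....+++....++########++++......
221 ###+......+++.....+#########+++++....
222 ###+......+++.....++########++++++...
223 ##+.......+++++...++#########+++##+..
224 #+.........+#+++..+##########+++##+..
225 #+.........+##+++++##############+...
226 +..........+###+++##############+....
227 ...........+##+################+.....
228 ...........+##################++.....
229 ...........++###############++.......
230 ............+###########++++.........
231 .............+++#+++++++.............
232 ...............+++...................
233 .....................................
234 .....................................
235 .....................................
236 .....................................
237 .....................................
238 .....................................
239 .....................................
(np.float64(0.43133980684447715), np.float64(-0.22410016966921323)) foot left/right/bottom [[321.9, 229.2], [332.8, 229.5], [327.6, 234.3]] collar left [[320.3, 220.9], [321.4, 217.3]]
(0.4295, -0.2315) foot left/right/bottom [[324.3, 229.8], [335.2, 230.1], [330.0, 234.9]] collar left [[322.7, 221.5], [323.9, 218.0]]
(0.433, -0.22) foot left/right/bottom [[320.6, 228.6], [331.4, 229.0], [326.3, 233.7]] collar left [[318.9, 220.3], [320.0, 216.8]]
```

The held cup's axis is at about (0.436,-0.233), and the lower cup is at about (0.518,0.088). I'll lift another 100 mm first, then move across at a moderate pace.

Emit:
{"op": "drive_tool", "data": {"offset": [[0,0,-0.4],[0,0,-0.8],[0,0,-0.8],[0.2,0.15,-0.4],[0.4,0.25,-0.1],[0.5,0.35,0],[0.6,0.4,0],[0.6,0.4,0],[0.6,0.4,0],[0.6,0.4,0]], "turn": [[0,0,0],[0,0,0],[0,0,0],[0,0,0],[0,0,0],[0,0,0],[0,0,0],[0,0,0],[0,0,0],[0,0,0]], "hand": [0.5,0.5,0.5,0.5,0.5,0.5,0.5,0.5,0.5,0.5]}}

```text
time_s: 11.8
position: [0.4762, -0.0598, 0.1972]
tool_rot: [[-0.316, 0.949, -0.002], [0.949, 0.316, 0.001], [0.001, -0.001, -1.0]]
ft_force: [-0.1, -0.2, -0.8]
grip_width: 0.0574
gripper_force: 43.2
```

Emit:
{"op": "drive_tool", "data": {"offset": [[0.6,0.4,0],[0.6,0.4,0],[0.6,0.4,0],[0.6,0.4,0],[0.5,0.3,0],[0.4,0.2,0],[0.3,0.1,0],[0,0,0],[0,0,0],[0,0,0]], "turn": [[0,0,0],[0,0,0],[0,0,0],[0,0,0],[0,0,0],[0,0,0],[0,0,0],[0,0,0],[0,0,0],[0,0,0]], "hand": [0.5,0.5,0.5,0.5,0.5,0.5,0.5,0.5,0.5,0.5]}}

```text
time_s: 13.05
position: [0.5146, 0.1021, 0.1982]
tool_rot: [[-0.315, 0.949, 0.0], [0.949, 0.315, -0.0], [-0.0, 0.0, -1.0]]
ft_force: [-0.0, 0.8, 0.0]
grip_width: 0.0576
gripper_force: 43.2
```

Run:
```python
from h import *
delta([.518,.097,.1975])
s=get_image("side");t=get_image("top");cv2.imwrite("pics/side7.png",s);cv2.imwrite("pics/top7.png",t)
for n,i,r,c in(("side",s,(155,215),(190,265)),("top",t,(160,215),(190,265))):
    g=cv2.cvtColor(i,cv2.COLOR_BGR2GRAY);print(n,c)
    for v in range(*r): print(v,''.join('#' if x<60 else '+' if x<100 else '-' if x<135 else '.' for x in g[v,c[0]:c[1]]))
```

```text
t 13.05 pos [0.5146 0.1021 0.1982] x-yaw 108.35 R22 -1.0 grip 0.0576 43.2255317646559 F [-0.04  0.84  0.04] q [ -1.7  19.   77.7  -0.   83.3 -20.1]
units for [0.518, 0.097, 0.1975] [-0.148  0.041  0.017]
side (190, 265)
155 .....---------------------------------------.......-.......................
156 .....---------------------------------------.......-.......................
157 ....----------------------------------------.......-.......................
158 .--------------------------------------------..............................
159 .---------------------------------------------....--.......................
160 -----------------------------------------------.----.......................
161 ----+-----------------------------------------------.......................
162 ---++-----------------------------------------------.......................
163 --++------------------------------------------------.......................
164 .-++-----------------------------------------+------.......................
165 .-++----------------------------------------+++-----.......................

[... 7634 characters left out ...]
+++++-.---------------++##++++#+-------.+++.................
207 --+----------------------------------------------------++..................
208 -.+------------------------------------...-------------+-..................
209 -.+-----------------------------------...--------------+-..................
210 --+------------------------------------.--------------.+-..................
211 ..++--------------------------------------------------.+-..................
212 .-++-------------------------------------------.......-+-..................
213 ..++-------------------------------------------.......-+-..................
214 ..+++------------------------------------------.......-+-..................
```

The arm covers this spot in both views, so I rely on dead reckoning. The cup's axis is at about TCP+(0.004,-0.010). The lower cup, averaged from its rim and the grip position, is at (0.519,0.0875). I'll make a small correction, then enter the mouth and watch the forces.

Emit:
{"op": "drive_tool", "data": {"offset": [[-0.1,-0.05,0],[0,0,0.2],[0,0,0.3],[0,0,0.3],[0,0,0.3],[0,0,0.2],[0,0,0.2],[0,0,0],[0,0,0],[0,0,0]], "turn": [[0,0,0],[0,0,0],[0,0,0],[0,0,0],[0,0,0],[0,0,0],[0,0,0],[0,0,0],[0,0,0],[0,0,0]], "hand": [0.5,0.5,0.5,0.5,0.5,0.5,0.5,0.5,0.5,0.5]}}

```text
time_s: 14.4
position: [0.5141, 0.0983, 0.1385]
tool_rot: [[-0.316, 0.949, 0.001], [0.949, 0.316, -0.0], [-0.0, 0.001, -1.0]]
ft_force: [0.2, -0.2, -1.3]
grip_width: 0.0578
gripper_force: 43.2
```

Emit:
{"op": "drive_tool", "data": {"offset": [[0,0,0.1],[0,0,0.1],[0,0,0.1],[0,0,0.1],[0,0,0.1],[0,0,0],[0,0,0],[0,0,0],[0,0,0],[0,0,0]], "turn": [[0,0,0],[0,0,0],[0,0,0],[0,0,0],[0,0,0],[0,0,0],[0,0,0],[0,0,0],[0,0,0],[0,0,0]], "hand": [0.5,0.5,0.5,0.5,0.5,0.5,0.5,0.5,0.5,0.5]}}

```text
time_s: 15.65
position: [0.514, 0.0983, 0.1182]
tool_rot: [[-0.316, 0.949, 0.0], [0.949, 0.316, -0.0], [-0.0, 0.0, -1.0]]
ft_force: [1.1, 0.3, -1.3]
grip_width: 0.0572
gripper_force: 43.6
```

Emit:
{"op": "drive_tool", "data": {"offset": [[0,0,0.1],[0,0,0.05],[0,0,0.05],[0,0,0],[0,0,0],[0,0,0],[0,0,0],[0,0,0],[0,0,0],[0,0,0]], "turn": [[0,0,0],[0,0,0],[0,0,0],[0,0,0],[0,0,0],[0,0,0],[0,0,0],[0,0,0],[0,0,0],[0,0,0]], "hand": [0.5,0.5,0.5,0.5,0.5,0.5,0.5,0.5,0.5,0.5]}}

```text
time_s: 16.9
position: [0.5139, 0.0982, 0.1101]
tool_rot: [[-0.316, 0.949, -0.0], [0.949, 0.316, 0.0], [0.0, -0.0, -1.0]]
ft_force: [1.2, -0.8, -1.6]
grip_width: 0.0579
gripper_force: 43.5
```

Emit:
{"op": "drive_tool", "data": {"offset": [[0,0,0.07],[0,0,0.07],[0,0,0.07],[0,0,0],[0,0,0],[0,0,0],[0,0,0],[0,0,0],[0,0,0],[0,0,0]], "turn": [[0,0,0],[0,0,0],[0,0,0],[0,0,0],[0,0,0],[0,0,0],[0,0,0],[0,0,0],[0,0,0],[0,0,0]], "hand": [0.5,0.5,0.5,0.5,0.5,0.5,0.5,0.5,0.5,0.5]}}

```text
time_s: 18.15
position: [0.5139, 0.0982, 0.1017]
tool_rot: [[-0.316, 0.949, 0.0], [0.949, 0.316, 0.0], [0.0, 0.0, -1.0]]
ft_force: [-0.1, -0.5, -1.5]
grip_width: 0.0574
gripper_force: 43.5
```

Emit:
{"op": "drive_tool", "data": {"offset": [[0,0,0.06],[0,0,0.06],[0,0,0],[0,0,0],[0,0,0],[0,0,0],[0,0,0],[0,0,0],[0,0,0],[0,0,0]], "turn": [[0,0,0],[0,0,0],[0,0,0],[0,0,0],[0,0,0],[0,0,0],[0,0,0],[0,0,0],[0,0,0],[0,0,0]], "hand": [0.5,0.5,0.5,0.5,0.5,0.5,0.5,0.5,0.5,0.5]}}

```text
time_s: 19.4
position: [0.5146, 0.0983, 0.0973]
tool_rot: [[-0.316, 0.949, 0.002], [0.949, 0.316, 0.0], [-0.001, 0.002, -1.0]]
ft_force: [4.2, 0.2, 5.6]
grip_width: 0.0577
gripper_force: 44.3
```

Contact came at z 0.0973, against a predicted home of 0.0966, so the cup is home. I'll release it and lift away.

Emit:
{"op": "drive_tool", "data": {"offset": [[0,0,0],[0,0,0],[0,0,0],[0,0,0],[0,0,0],[0,0,0],[0,0,-0.3],[0,0,-0.7],[0,0,-1],[0,0,-1]], "turn": [[0,0,0],[0,0,0],[0,0,0],[0,0,0],[0,0,0],[0,0,0],[0,0,0],[0,0,0],[0,0,0],[0,0,0]], "hand": [0.7,0.8,0.9,1,1,1,1,1,1,1]}}

```text
time_s: 20.65
position: [0.5138, 0.0983, 0.2191]
tool_rot: [[-0.316, 0.949, 0.001], [0.949, 0.316, -0.0], [-0.0, 0.001, -1.0]]
ft_force: [0.1, -0.4, 0.2]
grip_width: 0.0856
gripper_force: 0.0
```

Run:
```python
from h import *
delta([.489,.177,.15])
```

```text
t 20.65 pos [0.5138 0.0983 0.2191] x-yaw 108.4 R22 -1.0 grip 0.0856 0.0 F [ 0.08 -0.38  0.15] q [ -2.2  18.   75.7   0.   86.3 -20.6]
units for [0.489, 0.177, 0.15] [2.064 0.032 1.726]
```

The cup is released. In the tool frame, the rod axis lies exactly +95 mm along tool x from the nesting pose. I'll go there, stop above the grip and check the nest from the side.

Emit:
{"op": "drive_tool", "data": {"offset": [[0.3,0,0],[0.5,0,0],[0.6,0,0],[0.6,0,0],[0.375,0,0],[0,0,0.4],[0,0,0.6],[0,0,0.6],[0,0,0.4],[0,0,0]], "turn": [[0,0,0],[0,0,0],[0,0,0],[0,0,0],[0,0,0],[0,0,0],[0,0,0],[0,0,0],[0,0,0],[0,0,0]], "hand": [1,1,0.8,0.7,0.65,0.65,0.65,0.65,0.65,0.65]}}

```text
time_s: 21.9
position: [0.483, 0.1886, 0.1356]
tool_rot: [[-0.316, 0.949, -0.003], [0.949, 0.316, -0.001], [0.001, -0.003, -1.0]]
ft_force: [-0.1, 0.4, 0.5]
grip_width: 0.0558
gripper_force: 0.0
```

Run:
```python
from h import *
delta([.489,.177,.084])
s=get_image("side");t=get_image("top");cv2.imwrite("pics/side8.png",s);cv2.imwrite("pics/top8.png",t)
k=8;print([np.round(proj("side",p),1).tolist() for p in([.519,.0875,.132],[.519,.0875,.160],[.489,.177,.156])])
A=[cv2.resize(s[165:215,180:230+20],None,fx=k,fy=k,interpolation=cv2.INTER_CUBIC)[:, :400+160]]
cv2.imwrite("pics/ov8.png",cv2.resize(s[160:225,170:260],None,fx=k,fy=k,interpolation=cv2.INTER_CUBIC))
circle("side",s,229,187,12,.160)
```

```text
t 21.9 pos [0.483  0.1886 0.1356] x-yaw 108.41 R22 -1.0 grip 0.0558 0.0 F [-0.09  0.42  0.49] q [  8.2  21.6  84.6  -0.   73.9 -10.2]
units for [0.489, 0.177, 0.084] [-0.324  0.055  1.29 ]
[[229.0, 193.7], [228.8, 189.2], [199.1, 197.5]]
side circ px 228.38 188.75 r 8.7 exp 9.7 [0.5207 0.0889 0.16  ]
side circ px 228.38 194.38 r 10.54 exp 9.7 [0.5008 0.0879 0.16  ]
side circ px 228.5 191.62 r 10.54 exp 9.7 [0.5105 0.088  0.16  ]
```

View pics/ov8.png

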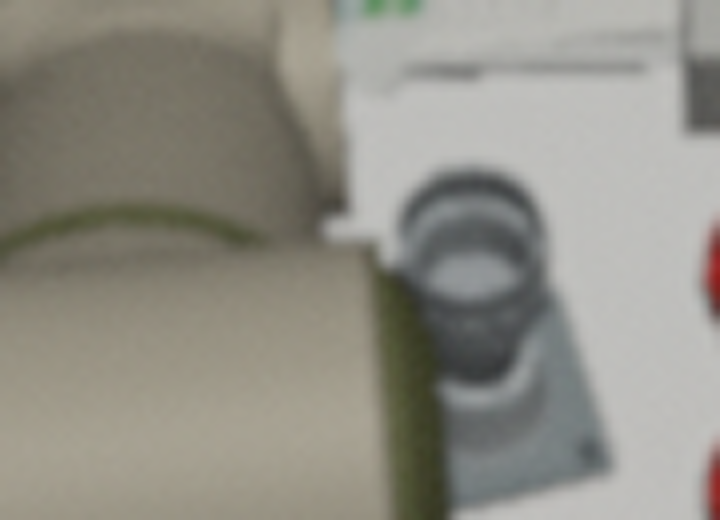

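The nested cup stands upright. Its rim centre is at about (229,189.5), against an expected (228.8,189.2) when fully home. I'll go down to the grip and close.

Emit:
{"op": "drive_tool", "data": {"offset": [[0,0,0.3],[0,0,0.4],[0,0,0.4],[0,0,0.2],[0,0,0],[0,0,0],[0,0,0],[0,0,0],[0,0,0],[0,0,0]], "turn": [[0,0,0],[0,0,0],[0,0,0],[0,0,0],[0,0,0],[0,0,0],[0,0,0],[0,0,0],[0,0,0],[0,0,0]], "hand": [0.65,0.65,0.65,0.65,0.6,0.5,0.4,0.3,0.2,0.15], "newtons": 50}}

```text
time_s: 23.25
position: [0.4911, 0.1905, 0.0872]
tool_rot: [[-0.315, 0.949, 0.017], [0.949, 0.315, 0.005], [-0.0, 0.018, -1.0]]
ft_force: [24.7, 13.7, -4.5]
grip_width: 0.0208
gripper_force: 49.0
```

Gripped at 21 mm and 49 N, but pulling sideways along tool y. I'll relieve that before drawing.

Emit:
{"op": "drive_tool", "data": {"offset": [[0,0.1,0],[0,0.1,0],[0,0,0],[0,0,0],[0,0,0],[0,0,0],[0,0,0],[0,0,0],[0,0,0],[0,0,0]], "turn": [[0,0,0],[0,0,0],[0,0,0],[0,0,0],[0,0,0],[0,0,0],[0,0,0],[0,0,0],[0,0,0],[0,0,0]], "hand": [0.1,0.1,0.1,0.1,0.1,0.1,0.1,0.1,0.1,0.1], "newtons": 60}}

```text
time_s: 24.5
position: [0.4909, 0.1906, 0.0867]
tool_rot: [[-0.316, 0.949, 0.0], [0.949, 0.316, -0.001], [-0.001, -0.0, -1.0]]
ft_force: [-7.6, -2.4, 16.5]
grip_width: 0.0202
gripper_force: 60.9
```

Emit:
{"op": "drive_tool", "data": {"offset": [[0,0,-0.1],[0,0,-0.2],[0,0,-0.3],[0,0,-0.3],[0,0,-0.3],[0,0,-0.2],[0,0,-0.1],[0,0,-0.05],[0,0,0],[0,0,0]], "turn": [[0,0,0],[0,0,0],[0,0,0],[0,0,0],[0,0,0],[0,0,0],[0,0,0],[0,0,0],[0,0,0],[0,0,0]], "hand": [0.1,0.1,0.1,0.1,0.1,0.1,0.1,0.1,0.1,0.1]}}

```text
time_s: 25.75
position: [0.4907, 0.1906, 0.1467]
tool_rot: [[-0.316, 0.949, -0.002], [0.949, 0.316, -0.001], [0.0, -0.002, -1.0]]
ft_force: [-3.6, -3.5, -10.2]
grip_width: 0.0203
gripper_force: 59.0
```

Run:
```python
from h import *
delta([.4909,.1906,.1467])
s=get_image("side");cv2.imwrite("pics/side9.png",s)
t=get_image("top");cv2.imwrite("pics/top9.png",t)
circle("side",s,229,189,12,.160)
for n,i,r,c in(("side",s,(178,215),(195,245)),("top",t,(180,212),(190,245))):
    g=cv2.cvtColor(i,cv2.COLOR_BGR2GRAY);print(n,c)
    for v in range(*r): print(v,''.join('#' if x<60 else '+' if x<100 else '-' if x<135 else '.' for x in g[v,c[0]:c[1]]))
```

```text
t 25.75 pos [0.4907 0.1906 0.1467] x-yaw 108.39 R22 -1.0 grip 0.0203 59.02914762496948 F [ -3.62  -3.45 -10.24] q [  8.3  21.7  82.4  -0.   76.  -10. ]
units for [0.4909, 0.1906, 0.1467] [-0.002  0.004  0.001]
side circ px 228.5 190.38 r 9.42 exp 9.73 [0.5149 0.0882 0.16  ]
side circ px 228.12 187.88 r 9.11 exp 9.73 [0.5238 0.0898 0.16  ]
side circ px 228.5 194.5 r 10.54 exp 9.73 [0.5004 0.0875 0.16  ]
side (195, 245)
178 -----------+++++-.................................
179 -----------++++++-................................
180 -----------++++++-................................
181 -----------++++++-.............------.............
182 -----------+++++--...........--+++++++-...........
183 -----------++++-............-++++++++++-..........
184 ----------++++-............-+++++---++++-.........
185 ----------++++-...........-++----------++-........
186 ++++-------+++-..........-+---.---------++........
187 +++++++----+++-..........---.------------+-.......
188 +++++++++-++++-..........------+++++++-----.......
189 ---+++++++++++--.........----+++++++++++---.......
190 ----+++++-----
[... 2591 characters left out ...]
--+###+----------------+++++++#+++++++--
201 +++++####+-------+###++----------------+++++++++++++---
202 -+++#####+-------++##+------------------+++++++++++----
203 +########+--------+##+.-------------------+++++++------
204 ##########--------+##+.--------------------------------
205 ##########--------+###-----------+---------------------
206 ##########--------+###----------+----------------------
207 .+####+###--------+###+--------+--------------------+-+
208 .-##++++##--------+###++------+------------------+-+...
209 ..-+#+++##--------+###++----------------------+-+......
210 ...-#+++#+--------+###++------------------++-+.........
211 ...-+++++#--------+###++---------------++-+............
```

The draw is 60.0 mm and the spring pull is 10.2 N, which matches the 10 N at the mark. The cup is unchanged. One still call will confirm there's no slip.

Emit:
{"op": "drive_tool", "data": {"offset": [[0,0,0],[0,0,0],[0,0,0],[0,0,0],[0,0,0],[0,0,0],[0,0,0],[0,0,0],[0,0,0],[0,0,0]], "turn": [[0,0,0],[0,0,0],[0,0,0],[0,0,0],[0,0,0],[0,0,0],[0,0,0],[0,0,0],[0,0,0],[0,0,0]], "hand": [0.1,0.1,0.1,0.1,0.1,0.1,0.1,0.1,0.1,0.1]}}

```text
time_s: 27.1
position: [0.4907, 0.1907, 0.1467]
tool_rot: [[-0.316, 0.949, -0.002], [0.949, 0.316, -0.001], [0.0, -0.002, -1.0]]
ft_force: [-3.4, -4.1, -9.7]
grip_width: 0.0199
gripper_force: 59.0
```

```bash
python3 -c "
from rig import env
print(env.close_job())"
```

```text
the job is handed in; nothing more can be done
None
```

I handed the job in at about 27 s with the loose cup nested home in the lower cup and let go, and the rod held still at its length mark (drawn about 60 mm, about 10 N spring pull); no verdict came back.

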